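# Find the full tin under the drying drawer front

### The job

A freshly primed drawer front is lying across three identical closed paint tins: lift it off by its edges so that nothing touches the primed face, and lay it gently and level across both rods of the drying stand, centred on it. Then heft the tins one at a time along the row, starting from the end nearest the robot, lifting each a few centimetres straight up for a moment and setting the lighter ones gently back upright in their places. Finish holding the heaviest one upright and still in the gripper, at least 12 cm above the bench, and leave everything else on the bench alone.

Things in the scene. Friction and masses are not known exactly. Their poses are not given: they have to be found in the camera images.
- front: The drawer front: a flat rectangular wooden panel 280 mm long (its x), 66 mm wide (its y) and 8 mm thick (9 mm over the primed face), 0.1 kg, lying flat, primed face up, across the tops of the three tins, along the row. Origin: centre of its underside; z up. Its underside starts 92 mm above the bench (drop board 6 mm + tins 86 mm). The tins below are narrower than it (58 mm against 66 mm), so fingers can reach a little past its long edges.
- primed_face: The white primed area on top of the drawer front, 272 x 58 mm and 1 mm proud, 4 mm in from every edge; fixed to it. It must not be touched by anything. Origin: centre of its lower side, 8 mm above the drawer front's underside.
- drying_stand: Fixed drying stand: plywood base 240 (x) x 220 (y) x 12 mm, four wooden posts carrying two parallel level steel rods of 10 mm diameter that run along its y at x = -85 and +85 mm. The top of the rods is 65 mm above the bench; the posts at their ends (x = +-85, y = +-99 mm, 34 x 18 mm) rise to 74 mm. Between the rods it is open down to the base. The drawer front belongs with its length along the stand's x, across both rods. Origin: centre of the base's underside; z up.
- drop_board: Fixed dark hardboard sheet, 360 (x) x 200 (y) x 6 mm, on the bench under the tins. The tins stand in a row along its x axis, at about x = -95, 0 and +95 mm, y = 0; its -x end is the end nearest the robot. Origin: centre of its underside; z up.
- tin_k: One of three identical closed lever-lid paint tins, bare metal with a plain paper band, 58 mm diameter, 86 mm tall, standing in a row on the drop board, about 95 mm apart. Origin: centre of its underside; z up. Which tin is where, and which is the heaviest, changes from start to start; one is full and at least 0.12 kg heavier than either of the other two, which are part used; the full one weighs 0.37 to 0.44 kg, the others less than 0.25 kg.
- tin_m: One of three identical closed lever-lid paint tins, bare metal with a plain paper band, 58 mm diameter, 86 mm tall, standing in a row on the drop board, about 95 mm apart. Origin: centre of its underside; z up. Which tin is where, and which is the heaviest, changes from start to start; one is full and at least 0.12 kg heavier than either of the other two, which are part used; the full one weighs 0.37 to 0.44 kg, the others less than 0.25 kg.
- tin_p: One of three identical closed lever-lid paint tins, bare metal with a plain paper band, 58 mm diameter, 86 mm tall, standing in a row on the drop board, about 95 mm apart. Origin: centre of its underside; z up. Which tin is where, and which is the heaviest, changes from start to start; one is full and at least 0.12 kg heavier than either of the other two, which are part used; the full one weighs 0.37 to 0.44 kg, the others less than 0.25 kg.
- brush: Bystander: flat paint brush, 190 mm long, 42 mm wide, 20 mm high, lying on the drop board on its +y side of the row of tins (about 74 mm from the row's line), parallel to it. Origin: middle of its length, underside.
- opener: Bystander: flat steel tin opener, 127 mm long, 22 mm wide, 5 mm high, lying on the drop board on the other side of the row (about 82 mm from its line). Origin: underside, near the middle.
- tape_roll: Bystander: roll of masking tape lying flat, 100 mm diameter, 24 mm high, at the far left. Origin: centre of its underside.
- screw_jar: Bystander: clear jar of screws with a black lid, 63 mm diameter, 55 mm high, beyond the work area in front of the bins. Origin: centre of its underside.
- mallet: Bystander: rubber mallet with wooden handle, 300 mm long, head 100 mm wide and 60 mm high, lying at the left side. Origin: underside, at the middle of its length.
- glue_bottle: Bystander: white glue bottle with pointed orange cap, 56 mm diameter, 175 mm tall, standing at the right side. Origin: centre of its underside.
- sanding_block: Bystander: cork sanding block 100 x 60 x 33 mm, lying at the right side. Origin: centre of its underside.
Not all that is in view belongs to the job. What is shaped like the tin_k but blue, pink or purple is not meant.

How it is judged:
By the outcome, as a careful person would: the job done as asked, in the order asked, and still so for the second after the job is handed in, while the arm keeps its last pose, push and grip.
It also fails if it takes over 72 s, if anything falls off the work surface, if the arm or the gripper's body presses on something with over 40 N, if the wrist force passes 120 N, or if a joint passes its speed limit or range.

### The arm

A 6-joint arm with a two-finger parallel gripper is mounted at the origin on the work surface. World frame = base frame: x ahead of the robot, y to its left, z up, the work surface at z = 0. Lengths are in mm, angles in rad, forces in N, time in s.
With the tool pointing down it reaches from about 350 to 925 mm from the base axis. Payload 6.4 kg.
Tool frame: the origin (TCP) lies midway between the tips of the shut fingers; the grasp point (between the pads) lies 19 mm behind it (r.grip_point_offset is the distance from the TCP to the grasp point, in mm); x points along the fingers, y is the direction in which the jaws open and shut, and the axes are right-handed (so a half turn about x gives the same grasp; the last joint's range is limited). The gripper opens to 94 mm and grips with 3 to 60 N. Pads are 16 mm wide; open, the fingers measure 119 mm over their backs; the gripper's body (75 mm by 177 mm) begins 78 mm behind the grasp point.
Start: joints at [-1.278, 0.245, 1.558, -0, 1.339, -0.174], TCP at [292.526, -580.467, 205.455] pointing down, gripper open.
Joint ranges: [-3.13, 3.13], [-1.02, 2.26], [0.13, 2.54], [-0.95, 4.09], [0.21, 2.88], [-2.74, 2.74]. Speed limits (rad/s): [2.57, 2.57, 3.14, 3.14, 3.14, 3.14].

### API

Orientations are given as a rotation vector (axis times angle).
In Python, from bench import state, read_camera, camera_params, r gives the robot as it stands.
- The arm moves only by the shell command python3 -m handwheel 'ROWS'. ROWS is JSON, a list of rows, each a list of 7 numbers: the opening, from 0 (shut) to 1 (fully open), then the shift along the world's x, y, z in mm, then the turn, a rotation vector about the world's x, y, z in rad. In form: [[jaw, dx, dy, dz, ax, ay, az], ...]. A call has 1 to 12 rows; each row shifts and turns the pose as measured when the row begins; what a row does not reach is not made up. A row lasts 1/12 s, in which the tool goes at most 41.7 mm and 7.16 degrees, less where a joint would pass 70% of its speed; a pose out of reach is approached as far as the arm can. A call is refused whole if a number of a shift passes 41.7 or a number of a turn 0.125, either way. A call with a gripper value outside its range is refused whole. The fingers move at their own pace and stop on an object; the grip force is fixed at half the most. Time passes only in rows, so rows that do not move let the fingers close. It gives the time, the measured TCP pose, the force and the opening at its end, in the units of the state.
- state(): the state, without advancing time (a new reading comes with each control period).
- read_camera(name): name is "scene" or "top" or "wrist"; returns the picture (420x560x3 uint8, red, green, blue); there is no depth.
- camera_params(name): a dict with "fovy" (degrees; the focal length in pixels is half the picture's height over the tangent of half this angle, whatever the lens; pixels are square), "cx", "cy" (the principal point, pixels), "R" (3x3) and "t" (3): a world point X has camera coordinates R X + t. Camera axes: x right, y down, z forward; pixel columns grow to the right and rows downward; lengths in mm; the calibration is good to about 2 mm. A picture is of the moment at which its call begins: read the wrist's pose just before it. camera_params takes no time and is no camera call; for the wrist camera it gives the pose at the moment of the call.
- r.sign_off(): hands the job in, once; it reports no verdict.
The state is a dict: "time": time; "joint_positions": joint angles; "qvel": joint speeds; "effort": joint torques, N m; "tool_pos": TCP position; "ee_rot": TCP orientation; "ft_force": force on the tool from outside, world axes, zero at the start; "torque": the same for the moment, N m; "width": opening from 0.0 (shut) to 1.0 (fully open).
Only numpy, scipy, OpenCV 4.12 (cv2) and the standard library are available. Lean on these libraries where they do the work, as an engineer would, in place of code of your own. Each camera call takes 0.05 s, during which the arm holds its last target. There are 200 camera calls.

## Working session

There is one attempt and no reset: what is moved stays moved. The work goes in short steps, Python scripts to look and compute and a shell command to move; the robot and the scene stay as the last step left them, time stands still between calls to the robot, and variables do not carry over. Pictures are saved under pics/ and viewed, about 8 in all and at most 12, crops included, and the job is handed in when it is done.

```bash
ls; mkdir -p pics
python3 - <<'E'
from bench import *
import cv2,numpy as np
for n in("top","scene"):
    im=read_camera(n);cv2.imwrite(f"pics/{n}0.png",im[:,:,::-1]);p=camera_params(n);print(n,p)
s=state();print(s)
E
```

```text
pics
top {'fovy': 49.0470090758985, 'cx': 283.95223144353895, 'cy': 218.31545483554635, 'R': array([[-0.00101851, -0.9998395 ,  0.01788672],
       [-0.99255356, -0.00116792, -0.12180341],
       [ 0.12180475, -0.01787759, -0.99239306]]), 't': array([ -23.78361093,  621.07014341, 1294.68367562])}
scene {'fovy': 50.33443335641334, 'cx': 283.8020871328736, 'cy': 211.0624574719474, 'R': array([[-0.72938666,  0.68391846, -0.01583149],
       [ 0.52719781,  0.54719815, -0.65010511],
       [-0.43595592, -0.48252432, -0.75967935]]), 't': array([ 454.67718674, -245.71523281, 1625.05766881])}
{'time': 0.1, 'joint_positions': array([-1.27808261e+00,  2.45727293e-01,  1.55886211e+00,  1.59562221e-05,
        1.33871495e+00, -1.74092261e-01]), 'qvel': array([ 0.00114322, -0.00272212, -0.00364529, -0.00189725, -0.00182909,
       -0.00131785]), 'effort': array([ 1.75771904e-03, -4.16914058e+01, -3.15526092e+01,  6.87769521e-02,
        3.09413939e-02, -4.46111483e-05]), 'tool_pos': array([ 292.38120897, -579.93180948,  204.48252568]), 'ee_rot': array([ 1.96215534,  0.46821542, -1.96232872]), 'ft_force': array([0.16180162, 0.26247736, 1.24348595]), 'torque': array([-0.01450792,  0.05639553, -0.0305892 ]), 'width': 1.0021650267211697}
```

View pics/top0.png

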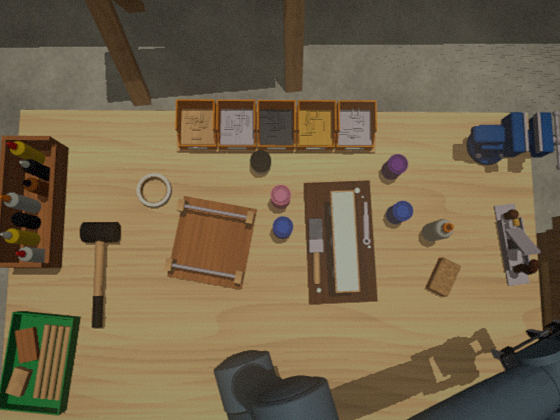

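View pics/scene0.png

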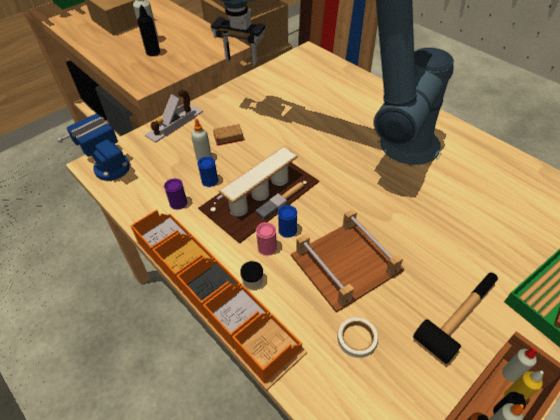

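Top view: white primed panel centred near (344,242) on the dark board, long along world x. Drying stand is near (212,242), turned about 10°. Blue, pink and purple tins at (283,227), (281,196), (401,211) and (397,166) are decoys; the tins meant are bare metal, under the panel. Next an enlarged crop and backprojection.

```bash
cat > h.py <<'E'
from bench import *
import cv2,numpy as np
def bp(n,uv,z,p=None):
    p=p or camera_params(n);f=210/np.tan(np.radians(p["fovy"]/2))
    R,t=np.array(p["R"]),np.array(p["t"]);c=-R.T@t
    out=[]
    for u,v in np.atleast_2d(uv):
        d=R.T@np.array([(u-p["cx"])/f,(v-p["cy"])/f,1]);out.append(c+d*(z-c[2])/d[2])
    return np.array(out)
def proj(n,X,p=None):
    p=p or camera_params(n);f=210/np.tan(np.radians(p["fovy"]/2))
    Y=np.atleast_2d(X)@np.array(p["R"]).T+p["t"]
    return np.c_[p["cx"]+f*Y[:,0]/Y[:,2],p["cy"]+f*Y[:,1]/Y[:,2]]
def rep():
    s=state();print("t",s["time"],"tcp",s["tool_pos"].round(1),"rv",s["ee_rot"].round(3),"F",s["ft_force"].round(2),"w",round(s["width"],3))
E
python3 - <<'E'
from h import *
im=cv2.imread("pics/top0.png")
cv2.imwrite("pics/c1.png",cv2.resize(im[170:320,160:385],None,fx=3.5,fy=3.5,interpolation=cv2.INTER_CUBIC))
hsv=cv2.cvtColor(im,cv2.COLOR_BGR2HSV)
m=((hsv[...,2]>150)&(hsv[...,1]<60)).astype(np.uint8);m[:, :322]=0;m[:,370:]=0;m[:180]=0;m[305:]=0
m=cv2.morphologyEx(m,cv2.MORPH_OPEN,np.ones((5,5)))
pts=np.argwhere(m)[:,::-1].astype(np.float32);b=cv2.boxPoints(cv2.minAreaRect(pts));print(b)
X=bp("top",b,101);print(X.round(1),X.mean(0),[np.linalg.norm(X[i]-X[i-1]).round(1) for i in range(4)])
X=bp("top",pts,101)[:,:2];e=np.linalg.svd(X-X.mean(0),full_matrices=False)[2][0];print(X.mean(0),np.degrees(np.arctan2(e[1],e[0])))
# board
B=bp("top",[[304,183],[370,181],[377,301],[310,304]],6);print("board",B.round(1),B.mean(0))
E
```

```text
[[331.46805 192.40352]
 [352.7819  191.2617 ]
 [358.0455  289.51544]
 [336.73166 290.65723]]
[[ 686.2 -154.9  101. ]
 [ 689.5 -214.5  101. ]
 [ 418.9 -223.6  101. ]
 [ 415.9 -165.5  101. ]] [ 552.61617732 -189.61612122  101.        ] [np.float64(270.5), np.float64(59.6), np.float64(270.8), np.float64(58.1)]
[ 550.70184211 -189.45753458] -177.8482385097153
board [[ 731.7  -84.5    6. ]
 [ 738.3 -283.1    6. ]
 [ 382.7 -295.1    6. ]
 [ 374.5  -99.7    6. ]] [ 556.82513393 -190.61289012    6.        ]
```

View pics/c1.png

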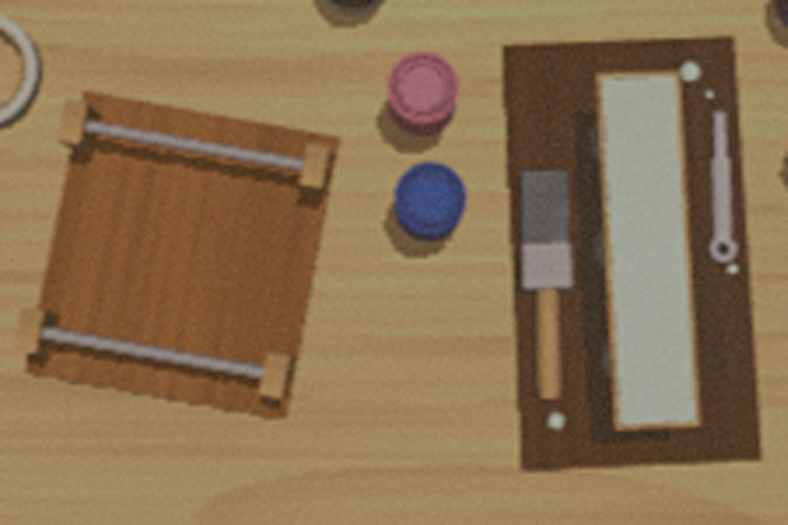

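Run:
```python
from h import *
c=lambda a:np.array(a)/3.5+[160,170]-0.35
def fit(loc,P):
    l=np.array(loc,float);q=P[:,:2];a=(q-q.mean(0));b=l-l.mean(0)
    th=np.arctan2((b[:,0]*a[:,1]-b[:,1]*a[:,0]).sum(),(b*a).sum());R=np.array([[np.cos(th),-np.sin(th)],[np.sin(th),np.cos(th)]])
    o=q.mean(0)-R@l.mean(0);print("origin",o.round(1),"deg",np.degrees(th).round(2),"res",(q-(l@R.T+o)).round(1).tolist())
# image right=-y, up=+x
fit([[120,110],[120,-110],[-120,-110],[-120,110]],bp("top",c([[85,92],[340,138],[287,416],[27,373]]),12))
fit([[85,90],[85,-90],[-85,-90],[-85,90]],bp("top",c([[88,127],[303,164],[262,373],[45,333]]),63))
```

```text
origin [554.2 184.9] deg -10.02 res [[-0.9, -0.7], [-1.5, 0.3], [2.6, 0.9], [-0.2, -0.6]]
origin [554.5 186.4] deg -10.22 res [[-1.0, -1.5], [0.9, 1.1], [0.1, 2.1], [-0.0, -1.7]]
```

```bash
cat >> h.py <<'E'
from scipy.spatial.transform import Rotation as Ro
def yaw(target=None):
    M=Ro.from_rotvec(state()["ee_rot"]).as_matrix();a=np.degrees(np.arctan2(M[1,1],M[0,1]))
    print("tool x",M[:,0].round(4),"jaw axis deg",a.round(2),"j6",state()["joint_positions"][5].round(2))
    if target is not None: print("turn needed rad (mod pi)",np.radians((target-a+90)%180-90).round(4))
E
python3 - <<'E'
from h import *
yaw(92.15)
E
python3 -m handwheel '[[1,12,36,5,0,0,0],[1,22,34,0,0,0,0],[1,22,34,0,0,0,0],[1,22,34,0,0,0,0]]'; python3 -c "
from h import *
rep();yaw(92.15)"
```

```text
tool x [-5.0e-04  1.6e-03 -1.0e+00] jaw axis deg -63.25 j6 -0.17
turn needed rad (mod pi) -0.4293
time: 0.43
tool_pos: [367.0, -442.0, 205.8]
ee_rot: [1.969, 0.462, -1.973]
ft_force: [0.9, -0.2, 1.4]
width: 0.998
t 0.4333 tcp [ 367.  -442.   205.8] rv [ 1.969  0.462 -1.973] F [ 0.87 -0.22  1.37] w 0.998
tool x [-0.0033  0.0049 -1.    ] jaw axis deg -63.94 j6 0.04
turn needed rad (mod pi) -0.4173
```

```bash
python3 -m handwheel '[[1,24,32,0,0,0,-0.07],[1,24,32,0,0,0,-0.07],[1,24,32,0,0,0,-0.07],[1,24,32,0,0,0,-0.07],[1,24,32,0,0,0,-0.07],[1,24,32,0,0,0,-0.07],[1,24,32,0,0,0,0],[1,17,28,0,0,0,0],[1,0,0,0,0,0,0]]' | tail -1
python3 - <<'E'
from h import *
rep();yaw(92.15)
p=camera_params("wrist");im=read_camera("wrist");cv2.imwrite("pics/w1.png",im[:,:,::-1])
import pickle;pickle.dump(p,open("w1.pkl","wb"));print(p)
print(proj("wrist",[[552.6,-189.6,101],[686,-155,101],[689,-214,101],[419,-223,101],[416,-165,101]],p))
E
```

```text
width: 1.002
t 1.1833 tcp [ 557.4 -169.8  202.3] rv [ 2.215  0.032 -2.222] F [0.21 0.11 0.06] w 1.002
tool x [-0.0033  0.0117 -0.9999] jaw axis deg -89.04 j6 1.06
turn needed rad (mod pi) 0.0208
{'fovy': 65.50116873630056, 'cx': 281.3543810244552, 'cy': 210.37556662938758, 'R': array([[ 0.01643843, -0.99978284, -0.01280828],
       [-0.97023634, -0.01904535,  0.24140984],
       [-0.24160135,  0.00845866, -0.97033872]]), 't': array([-175.98974895,  512.78433371,  523.0411737 ])}
[[305.40641042 215.58376436]
 [267.3832801   51.6059114 ]
 [342.38148224  48.57692497]
 [334.65383517 347.16873434]
 [275.81691587 348.47895698]]
```

View pics/w1.png

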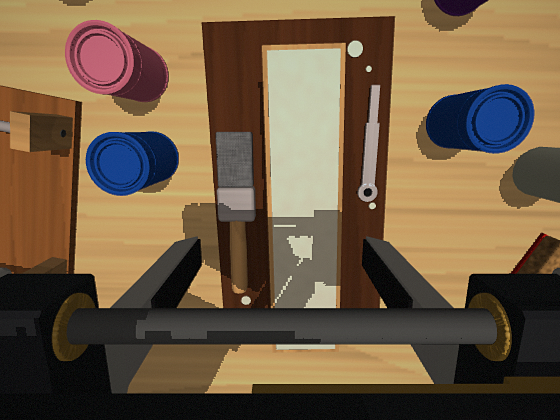

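Wrist view: the primed face's corners are at (267,49), (343,48), (335,349), (275,349), within about 3 px of prediction. The panel pose holds. Centring over it next, then descending.

```bash
python3 -m handwheel '[[1,-5,-20,-10,-0.012,-0.003,0.02],[1,0,0,-35,0,0,0],[1,0,0,0,0,0,0],[1,0,0,0,0,0,0]]' | tail -1
python3 - <<'E'
from h import *
rep();yaw(92.15);print("to go",np.array([552,-189.6,82])-state()["tool_pos"])
E
```

```text
width: 0.998
t 1.5667 tcp [ 550.6 -194.7  157.1] rv [ 2.2    0.036 -2.201] F [-0.43 -0.64  1.11] w 0.998
tool x [-5.0e-04 -4.3e-03 -1.0e+00] jaw axis deg -87.85 j6 1.0
turn needed rad (mod pi) 0.0001
to go [  1.42259004   5.08041373 -75.10676886]
```

```bash
python3 -m handwheel '[[1,1.5,5,-10,0.004,0,0],[1,0,0,-25,0,0,0],[1,0,0,-20,0,0,0],[1,0,0,-15,0,0,0],[1,0,0,0,0,0,0]]' | tail -1
python3 - <<'E'
from h import *
rep();yaw(92.15);print("to go",np.array([552,-189.6,82])-state()["tool_pos"])
p=camera_params("wrist");im=read_camera("wrist");cv2.imwrite("pics/w2.png",im[:,:,::-1])
E
```

```text
width: 1.0
t 1.9833 tcp [ 553.9 -193.    90. ] rv [ 2.211  0.032 -2.195] F [-0.58  0.45 -0.52] w 1.0
tool x [ 0.0072 -0.004  -1.    ] jaw axis deg -88.12 j6 1.01
turn needed rad (mod pi) 0.0047
to go [-1.85376655  3.37798009 -8.00454248]
```

View pics/w2.png

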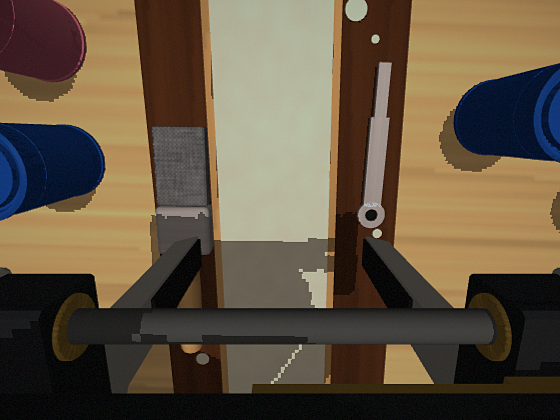

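Wrist view: fingertips at (202,245) and (365,245) stand clear outside the panel's edges at (215,240) and (334,240). The jaws sit about 4 mm too far to -y. Correct that, drop to grip height, close slowly.

```bash
python3 -m handwheel '[[1,-2,4,-7,0.004,0.007,0],[1,0,0,0,0,0,0],[1,0,0,0,0,0,0]]' | tail -1
python3 - <<'E'
from h import *
rep();yaw(92.15);print("to go",np.array([552,-189.6,82])-state()["tool_pos"])
E
```

```text
width: 0.998
t 2.2833 tcp [ 554.8 -190.5   88.1] rv [ 2.211  0.032 -2.196] F [-0.93  0.42  0.11] w 0.998
tool x [ 0.0069 -0.0037 -1.    ] jaw axis deg -88.15 j6 1.01
turn needed rad (mod pi) 0.0052
to go [-2.80770734  0.88732173 -6.12943759]
```

```bash
python3 -m handwheel '[[1,-3,1,-7,0.004,0.007,0.004],[1,-1,0,-1,0,0,0],[1,0,0,0,0,0,0],[1,0,0,0,0,0,0]]' | tail -1
python3 - <<'E'
from h import *
for i in range(1): rep()
yaw(92.15);print("to go",np.array([552,-189.6,82])-state()["tool_pos"])
E
```

```text
width: 0.999
t 2.6167 tcp [ 551.9 -190.    82. ] rv [ 2.205  0.039 -2.199] F [-0.18 -0.11  0.71] w 0.999
tool x [ 0.003  -0.0014 -1.    ] jaw axis deg -87.87 j6 1.01
turn needed rad (mod pi) 0.0003
to go [ 0.07296722  0.42205973 -0.03942048]
```

```bash
python3 -m handwheel '[[0.76,0,0,0,0,0,0],[0.76,0,0,0,0,0,0],[0.76,0,0,0,0,0,0],[0.7,0,0,0,0,0,0],[0.6,0,0,0,0,0,0],[0.3,0,0,0,0,0,0],[0,0,0,0,0,0,0],[0,0,0,0,0,0,0]]' | tail -1; python3 -c "
from h import *
rep()"
```

```text
width: 0.699
t 3.2833 tcp [ 552.2 -190.2   82.6] rv [ 2.206  0.039 -2.198] F [ 0.33  0.1  -0.44] w 0.699
```

Width 0.70 × 94 = 66 mm, so the panel's edges are held. Lifting straight up slowly at first.

```bash
python3 -m handwheel '[[0,0,0,4,0,0,0],[0,0,0,6,0,0,0],[0,0,0,10,0,0,0],[0,0,0,20,0,0,0],[0,0,0,25,0,0,0],[0,0,0,25,0,0,0],[0,0,0,10,0,0,0],[0,0,0,0,0,0,0]]' | tail -1
python3 - <<'E'
from h import *
rep();yaw(79.9)
cv2.imwrite("pics/s2.png",cv2.resize(read_camera("scene")[20:260,130:450,::-1],None,fx=2.4,fy=2.4))
E
```

```text
width: 0.693
t 3.95 tcp [ 550.2 -189.1  188.9] rv [ 2.204  0.04  -2.201] F [ 0.85  0.73 -1.38] w 0.693
tool x [ 1.2e-03 -3.0e-04 -1.0e+00] jaw axis deg -87.88 j6 1.01
turn needed rad (mod pi) -0.2133
```

View pics/s2.png

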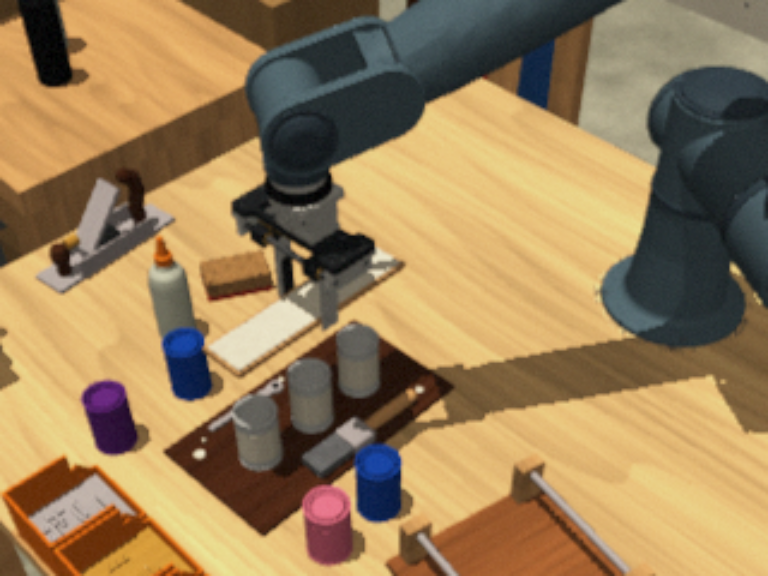

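Scene view: the panel hangs level in the jaws, and the three bare tins at (258,430), (310,395) and (358,360) stand in place. Moving to the stand.

```bash
python3 -m handwheel '[[0,0,15,0,0,0,0],[0,0,30,0,0,0,-0.03],[0,0,35,0,0,0,-0.03],[0,0,38,0,0,0,-0.03],[0,0,38,0,0,0,-0.03],[0,0,38,0,0,0,-0.03],[0,0,38,0,0,0,-0.03],[0,0,38,0,0,0,-0.03],[0,2,38,0,0,0,0],[0,2,30,0,0,0,0],[0,0,15,0,0,0,0],[0,0,0,0,0,0,0]]' | tail -1
python3 - <<'E'
from h import *
rep();yaw(79.9);print("to go",np.array([554.4,185.6,55.6])-state()["tool_pos"])
E
```

```text
width: 0.697
t 5.0 tcp [535.  189.6 167. ] rv [-2.086  0.194  2.156] F [-0.56 -0.12 -0.24] w 0.697
tool x [-0.0322  0.0079 -0.9994] jaw axis deg -100.71 j6 1.89
turn needed rad (mod pi) 0.0106
to go [  19.43722674   -4.01961599 -111.3680127 ]
```

```bash
python3 -m handwheel '[[0,10,-2,-20,-0.004,-0.016,0.005],[0,10,-2,-20,-0.004,-0.016,0.005],[0,0,0,-5,0,0,0],[0,0,0,0,0,0,0],[0,0,0,0,0,0,0]]' | tail -1
python3 - <<'E'
from h import *
rep();yaw(79.9);print("to go",np.array([554.4,185.6,55.6])-state()["tool_pos"])
p=camera_params("wrist");im=read_camera("wrist");cv2.imwrite("pics/w3.png",im[:,:,::-1])
c,s=np.cos(np.radians(-10.1)),np.sin(np.radians(-10.1));R=np.array([[c,-s],[s,c]])
L=np.array([[85,90],[85,-90],[120,110],[120,-110]]);W=L@R.T+[554.4,185.6]
print(proj("wrist",np.c_[W,[63,63,12,12]],p).round())
E
```

```text
width: 0.702
t 5.4167 tcp [549.  187.5 114.7] rv [-2.121  0.188  2.144] F [-0.35 -0.01 -0.08] w 0.702
tool x [-0.0107 -0.0021 -0.9999] jaw axis deg -99.88 j6 1.88
turn needed rad (mod pi) -0.0038
to go [  5.42427675  -1.90594306 -59.14584533]
[[149.  95.]
 [418.  96.]
 [144.  54.]
 [422.  56.]]
```

View pics/w3.png

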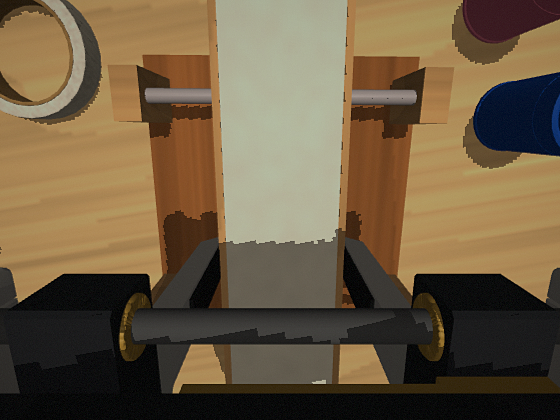

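Wrist view: rod ends at (145,96) and (416,97), against predicted (149,95) and (418,96), with the panel (215–350 at row 96) centred between them. Descending in steps.

```bash
python3 -m handwheel '[[0,5,-1,-20,0.002,-0.011,-0.003],[0,1,0,-20,0,0,0],[0,0,0,-5,0,0,0],[0,0,0,0,0,0,0],[0,0,0,0,0,0,0]]' | tail -1
python3 - <<'E'
from h import *
rep();yaw(79.9);print("to go",np.array([554.4,186.5,55.3])-state()["tool_pos"])
E
```

```text
width: 0.696
t 5.8833 tcp [557.8 185.7  74.6] rv [-2.136  0.188  2.118] F [ 0.49 -0.25 -0.58] w 0.696
tool x [ 0.0087  0.0014 -1.    ] jaw axis deg -100.21 j6 1.88
turn needed rad (mod pi) 0.002
to go [ -3.44587795   0.77136711 -19.33189035]
```

```bash
python3 -m handwheel '[[0,-3,1,-7,-0.001,0.008,0.002],[0,0,0,-4,0,0,0],[0,0,0,0,0,0,0],[0,0,0,0,0,0,0]]' | tail -1
python3 - <<'E'
from h import *
rep();yaw(79.9);print("to go",np.array([554.4,186.5,55.3])-state()["tool_pos"])
E
```

```text
width: 0.694
t 6.2167 tcp [556.7 187.1  66.7] rv [-2.134  0.186  2.123] F [ 0.07 -0.61 -0.01] w 0.694
tool x [ 0.0057  0.0011 -1.    ] jaw axis deg -100.1 j6 1.88
turn needed rad (mod pi) -0.0
to go [ -2.34089686  -0.6077801  -11.38984163]
```

```bash
python3 -m handwheel '[[0,-2,0,-4,-0.001,0.006,0],[0,-1,0,-3,0,0.001,0],[0,0,0,0,0,0,0],[0,0,0,0,0,0,0]]' | tail -1
python3 - <<'E'
from h import *
rep();yaw(79.9);print("to go",np.array([554.4,186.5,55.3])-state()["tool_pos"])
E
```

```text
width: 0.697
t 6.55 tcp [554.  187.3  59.9] rv [-2.129  0.188  2.13 ] F [-0.29 -0.61 -0.05] w 0.697
tool x [-5.e-04  2.e-04 -1.e+00] jaw axis deg -100.09 j6 1.88
turn needed rad (mod pi) -0.0002
to go [ 0.38425054 -0.79570772 -4.62729901]
```

```bash
for i in 1 2 3 ; do python3 -m handwheel '[[0,0,0,-2,0,0,0],[0,0,0,0,0,0,0]]' | egrep -i "tool_pos|force"; done; python3 -c "
from h import *
rep();yaw(79.9)"
```

```text
tool_pos: [553.9, 187.3, 57.7]
ft_force: [0.7, 0.1, -1.0]
tool_pos: [554.3, 187.4, 55.8]
ft_force: [0.1, 0.1, -0.3]
tool_pos: [555.0, 187.5, 56.1]
ft_force: [0.1, -0.3, -1.0]
t 7.05 tcp [555.  187.5  56.1] rv [-2.13   0.188  2.129] F [ 0.11 -0.3  -1.  ] w 0.694
tool x [ 3.e-04  0.e+00 -1.e+00] jaw axis deg -100.07 j6 1.88
turn needed rad (mod pi) -0.0006
```

```bash
for i in 1 2 ; do python3 -m handwheel '[[0,0,0,-1.5,0,0,0],[0,0,0,0,0,0,0]]' | egrep -i "tool_pos|force"; done
```

```text
tool_pos: [555.9, 187.6, 55.7]
ft_force: [0.1, 0.4, -1.5]
tool_pos: [556.4, 187.7, 55.8]
ft_force: [0.4, 0.3, -2.0]
```

```bash
python3 -m handwheel '[[0,-2,-0.5,-2.5,0,0,0],[0,0,0,0,0,0,0],[0,0,0,0,0,0,0]]' | egrep -i "tool_pos|force";  python3 - <<'E'
from h import *
rep();yaw(79.9)
im=read_camera("scene");cv2.imwrite("pics/s3.png",cv2.resize(im[190:320,270:430,::-1],None,fx=4.5,fy=4.5,interpolation=cv2.INTER_CUBIC))
E
```

```text
tool_pos: [557.3, 187.8, 56.0]
ft_force: [0.9, -0.2, -0.9]
t 7.6333 tcp [557.3 187.8  56. ] rv [-2.138  0.185  2.119] F [ 0.88 -0.25 -0.86] w 0.696
tool x [ 0.0091  0.0013 -1.    ] jaw axis deg -100.05 j6 1.88
turn needed rad (mod pi) -0.0009
```

View pics/s3.png

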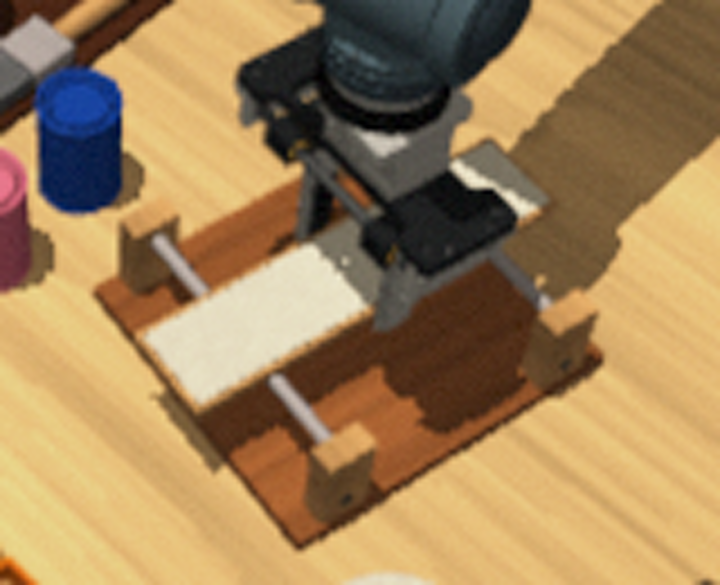

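Scene view: the panel lies level just above or on both rods, overhanging each side alike. The arm has crept 2–3 mm in x with a slight tilt. Lifting a little, correcting that, then coming down again in one motion.

```bash
python3 -m handwheel '[[0,-3,-1,5,-0.001,0.009,0],[0,-1,0,0,0,0.001,0],[0,0,0,0,0,0,0]]' | egrep -i "tool_pos|force";  python3 -c "
from h import *
rep();yaw(79.9)"
```

```text
tool_pos: [551.0, 186.3, 59.1]
ft_force: [-0.4, -0.8, -0.9]
t 7.9333 tcp [551.  186.3  59.1] rv [-2.124  0.188  2.136] F [-0.39 -0.81 -0.88] w 0.701
tool x [-6.1e-03 -4.0e-04 -1.0e+00] jaw axis deg -100.05 j6 1.88
turn needed rad (mod pi) -0.0008
```

```bash
python3 -m handwheel '[[0,2,0,-3,0,-0.004,0],[0,0,0,-2,0,0,0]]' | egrep -i "tool_pos|force";  python3 -c "
from h import *
rep();yaw(79.9)"; python3 -m handwheel '[[0,0,0,0,0,0,0]]' | egrep -i "tool_pos|force"; python3 -c "
from h import *
rep();yaw(79.9)"
```

```text
tool_pos: [553.4, 186.3, 55.4]
ft_force: [-9.1, -2.0, 21.1]
t 8.1 tcp [553.4 186.3  55.4] rv [-2.128  0.188  2.132] F [-9.1  -2.04 21.07] w 0.696
tool x [-2.e-03 -7.e-04 -1.e+00] jaw axis deg -100.04 j6 1.88
turn needed rad (mod pi) -0.001
tool_pos: [553.7, 186.4, 55.8]
ft_force: [0.2, 0.1, -1.3]
t 8.1833 tcp [553.7 186.4  55.8] rv [-2.128  0.188  2.132] F [ 0.25  0.14 -1.27] w 0.694
tool x [-1.7e-03 -7.0e-04 -1.0e+00] jaw axis deg -100.04 j6 1.88
turn needed rad (mod pi) -0.001
```

Contact height confirmed (force bump at z 55.4). The panel is centred and level, so open slowly.

```bash
python3 -m handwheel '[[0.72,0,0,0,0,0,0],[0.76,0,0,0,0,0,0],[0.85,0,0,0,0,0,0],[1,0,0,0,0,0,0],[1,0,0,0,0,0,0],[1,0,0,0,0,0,0]]' | tail -6;  python3 -c "
from h import *
rep();yaw(79.9)"
```

```text
time: 8.68
tool_pos: [553.6, 186.3, 54.7]
ee_rot: [-2.128, 0.188, 2.132]
ft_force: [0.2, 0.2, -0.1]
width: 0.989
t 8.6833 tcp [553.6 186.3  54.7] rv [-2.128  0.188  2.132] F [ 0.24  0.24 -0.09] w 0.989
tool x [-1.8e-03 -7.0e-04 -1.0e+00] jaw axis deg -100.05 j6 1.88
turn needed rad (mod pi) -0.0009
```

```bash
python3 -m handwheel '[[1,0,0,5,0,0,0],[1,0,0,15,0,0,0],[1,0,0,30,0,0,0],[1,0,0,40,0,0,0],[1,0,0,40,0,0,0],[1,-25,-20,20,0,0,0],[1,-30,-20,0,0,0,0],[1,-30,-20,0,0,0,0],[1,-30,-10,0,0,0,0],[1,-15,-10,0,0,0,0],[1,0,0,0,0,0,0]]' | tail -5
python3 - <<'E'
from h import *
rep();yaw(92.15)
im=read_camera("top");cv2.imwrite("pics/top2.png",im[:,:,::-1])
cv2.imwrite("pics/c2.png",cv2.resize(im[175:320,160:385,::-1],None,fx=3.5,fy=3.5,interpolation=cv2.INTER_CUBIC))
E
```

```text
time: 9.6
tool_pos: [417.4, 103.3, 214.4]
ee_rot: [-2.134, 0.188, 2.129]
ft_force: [0.1, 0.3, 1.6]
width: 1.0
t 9.6 tcp [417.4 103.3 214.4] rv [-2.134  0.188  2.129] F [0.11 0.3  1.61] w 1.0
tool x [ 0.0022 -0.0026 -1.    ] jaw axis deg -99.96 j6 1.72
turn needed rad (mod pi) 0.2113
```

View pics/c2.png

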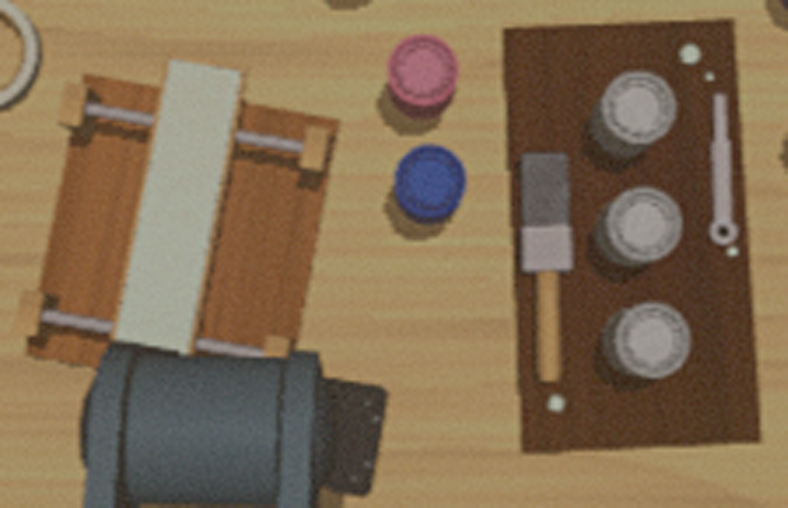

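Crop: the panel lies across both rods and is well aligned. The tin lids are centred at (638,109), (643,227) and (652,341) on the crop; the near one is the lowest.

Run:
```python
from h import *
im=cv2.imread("pics/top2.png")
g=cv2.resize(im[175:320,320:385],None,fx=6,fy=6,interpolation=cv2.INTER_CUBIC);g=cv2.cvtColor(g,cv2.COLOR_BGR2GRAY)
c=cv2.HoughCircles(g,cv2.HOUGH_GRADIENT,1,120,param1=80,param2=15,minRadius=52,maxRadius=72);print(c)
a=np.array([[638,109],[643,227],[652,341]])/3.5+[160,175]-.35
print("hand",bp("top",a,92).round(1))
if c is not None: print("hough",bp("top",(c[0][:,:2]+.5)/6-.5+[320,175],92).round(1))
h=cv2.cvtColor(im,cv2.COLOR_BGR2HSV);m=((h[...,2]>150)&(h[...,1]<60)).astype(np.uint8);m[:,:190]=0;m[:,231:]=0;m[:185]=0;m[268:]=0
m=cv2.morphologyEx(m,cv2.MORPH_OPEN,np.ones((7,7)))
p=np.argwhere(m)[:,::-1];X=bp("top",p,74)[:,:2];e=np.linalg.svd(X-X.mean(0),full_matrices=False)[2][0]
th=np.arctan(e[1]/e[0]);d=X-[554.4,186.2];l=np.array([[np.cos(th),np.sin(th)],[-np.sin(th),np.cos(th)]])@d.T
print("panel deg",np.degrees(th),"far end local x",np.percentile(l[0],99.5),"y range",np.percentile(l[1],[1,99]))
```

```text
[[[158.5 582.5  64.6]
  [144.5 382.5  64.3]
  [135.5 183.5  62. ]]]
hand [[ 649.9 -184.8   92. ]
 [ 555.5 -187.2   92. ]
 [ 466.  -192.8   92. ]]
hough [[ 467.1 -193.    92. ]
 [ 558.8 -188.1   92. ]
 [ 651.7 -185.5   92. ]]
panel deg -10.30814972560741 far end local x 134.06715253614024 y range [-28.48611611  28.16207658]
```

Panel check: -10.3°, far end of the primed face at +134 (ideal 136), width centred. Now to the near tin at (466.6, -193).

```bash
python3 -m handwheel '[[1,4,-20,0,0,0,0.02],[1,5,-35,0,0,0,0.03],[1,5,-35,0,0,0,0.03],[1,5,-35,0,0,0,0.03],[1,5,-35,0,0,0,0.03],[1,5,-35,0,0,0,0.03],[1,5,-35,0,0,0,0.03],[1,5,-35,0,0,0,0.01],[1,5,-25,0,0,0,0],[1,0,0,0,0,0,0],[1,0,0,0,0,0,0]]' | tail -5
python3 - <<'E'
from h import *
rep();yaw(92.15);print("to go",np.array([466.6,-193,45])-state()["tool_pos"])
E
```

```text
time: 10.57
tool_pos: [473.6, -199.7, 216.9]
ee_rot: [2.207, 0.06, -2.182]
ft_force: [-0.6, -0.4, 0.4]
width: 1.001
t 10.5667 tcp [ 473.6 -199.7  216.9] rv [ 2.207  0.06  -2.182] F [-0.62 -0.37  0.41] w 1.001
tool x [ 0.0115  0.001  -0.9999] jaw axis deg -86.9 j6 0.89
turn needed rad (mod pi) -0.0166
to go [  -6.98814432    6.68199588 -171.92042045]
```

```bash
python3 -m handwheel '[[1,-6,6,-20,-0.001,0.011,-0.016],[1,0,0,-35,0,0,0],[1,0,0,-30,0,0,0],[1,0,0,-10,0,0,0],[1,0,0,0,0,0,0],[1,0,0,0,0,0,0]]' | tail -5
python3 - <<'E'
from h import *
rep();yaw(92.15);print("to go",np.array([466.6,-193,45])-state()["tool_pos"])
p=camera_params("wrist");im=read_camera("wrist");cv2.imwrite("pics/w4.png",im[:,:,::-1])
print(proj("wrist",[[466.6,-193,92],[466.6,-164,92],[466.6,-222,92],[557,-187.8,92],[651,-185,92]],p).round())
E
```

```text
time: 11.07
tool_pos: [472.0, -189.3, 121.0]
ee_rot: [2.204, 0.046, -2.194]
ft_force: [-0.2, -0.6, -0.8]
width: 1.0
t 11.0667 tcp [ 472.  -189.3  121. ] rv [ 2.204  0.046 -2.194] F [-0.18 -0.61 -0.82] w 1.0
tool x [ 0.0047 -0.0013 -1.    ] jaw axis deg -87.53 j6 0.92
turn needed rad (mod pi) -0.0056
to go [ -5.35379555  -3.6728324  -76.03004202]
[[287. 244.]
 [244. 242.]
 [330. 246.]
 [285. 103.]
 [288. -79.]]
```

View pics/w4.png

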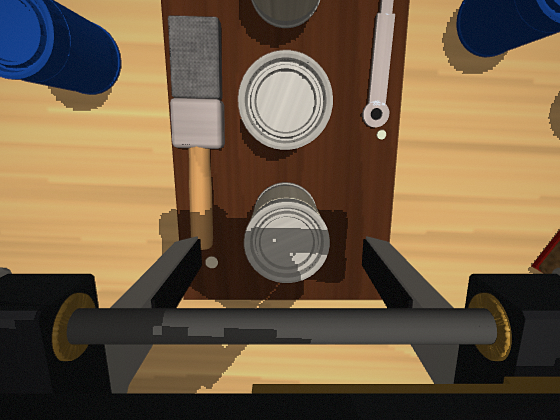

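Wrist view: near lid centred (287,241), middle lid (286,99), each within 4 px of prediction. So near tin ≈ (468.5,-193) and middle ≈ (559,-188.5). Descending around the near tin.

```bash
python3 -m handwheel '[[1,-3.5,-4,-4,0.001,0.005,-0.005],[1,0,0,-12,0,0,0],[1,0,0,0,0,0,0]]' | tail -5
python3 - <<'E'
from h import *
rep();yaw(92.15);print("to go",np.array([468.5,-193,45])-state()["tool_pos"])
E
```

```text
time: 11.37
tool_pos: [471.3, -195.1, 108.9]
ee_rot: [2.206, 0.036, -2.192]
ft_force: [-0.6, 0.5, -0.6]
width: 1.004
t 11.3667 tcp [ 471.3 -195.1  108.9] rv [ 2.206  0.036 -2.192] F [-0.62  0.51 -0.59] w 1.004
tool x [ 0.0069 -0.0056 -1.    ] jaw axis deg -87.77 j6 0.92
turn needed rad (mod pi) -0.0013
to go [ -2.81726955   2.06000243 -63.92366947]
```

```bash
python3 -m handwheel '[[1,-3,2,-10,0.005,0.007,-0.001],[1,0,0,-25,0,0,0],[1,-1,0,-20,0,0,0],[1,-1,0,-8,0,0,0],[1,0,0,0,0,0,0],[1,0,0,0,0,0,0]]' | tail -5
python3 - <<'E'
from h import *
rep();yaw(92.15);print("to go",np.array([468.5,-193,45])-state()["tool_pos"])
E
```

```text
time: 11.87
tool_pos: [467.2, -194.4, 44.9]
ee_rot: [2.205, 0.037, -2.198]
ft_force: [-0.7, 0.1, 0.0]
width: 0.998
t 11.8667 tcp [ 467.2 -194.4   44.9] rv [ 2.205  0.037 -2.198] F [-0.67  0.09  0.01] w 0.998
tool x [ 0.0034 -0.0028 -1.    ] jaw axis deg -87.93 j6 0.92
turn needed rad (mod pi) 0.0013
to go [1.33950432 1.41553263 0.13575165]
```

```bash
python3 -m handwheel '[[0.7,1,1,0,0,0,0],[0.68,0,0,0,0,0,0],[0.68,0,0,0,0,0,0],[0.62,0,0,0,0,0,0],[0.5,0,0,0,0,0,0],[0.2,0,0,0,0,0,0],[0,0,0,0,0,0,0],[0,0,0,0,0,0,0]]' | tail -5
python3 - <<'E'
from h import *
rep();s=state();print(s["effort"].round(2),s["torque"].round(2))
E
python3 -m handwheel '[[0,0,0,4,0,0,0],[0,0,0,8,0,0,0],[0,0,0,12,0,0,0],[0,0,0,14,0,0,0],[0,0,0,0,0,0,0],[0,0,0,0,0,0,0]]' | tail -5
for i in 1 2 3 4 5; do python3 -m handwheel '[[0,0,0,0,0,0,0]]' | grep force; done; python3 -c "
from h import *
rep();yaw(92.15);s=state();print(s['effort'].round(2))"
```

```text
time: 12.53
tool_pos: [470.8, -194.7, 49.0]
ee_rot: [2.21, 0.032, -2.19]
ft_force: [0.9, 0.3, -1.3]
width: 0.616
t 12.5333 tcp [ 470.8 -194.7   49. ] rv [ 2.21   0.032 -2.19 ] F [ 0.9   0.26 -1.26] w 0.616
[ 4.000e-02 -3.138e+01 -2.634e+01  3.000e-02 -2.000e-02 -0.000e+00] [ 0.03 -0.03  0.03]
time: 13.03
tool_pos: [468.9, -193.6, 88.3]
ee_rot: [2.207, 0.035, -2.195]
ft_force: [-0.2, 0.8, -2.8]
width: 0.614
ft_force: [0.2, -1.0, -2.9]
ft_force: [-0.2, -0.5, -2.9]
ft_force: [-0.2, 0.5, -2.3]
ft_force: [0.7, 0.6, -2.3]
ft_force: [-0.3, 1.1, -3.3]
t 13.45 tcp [ 467.7 -192.8   86.1] rv [ 2.205  0.037 -2.199] F [-0.27  1.14 -3.3 ] w 0.613
tool x [ 0.0028 -0.0024 -1.    ] jaw axis deg -87.93 j6 0.92
turn needed rad (mod pi) 0.0014
[  0.   -31.   -28.74   0.05  -0.05   0.  ]
```

Fz averages about -2.75 N, against at least 3.6 N for the full tin: this looks like a lighter one, to be compared with the others. Setting it back down.

```bash
python3 -m handwheel '[[0,0.5,-0.5,-8,0.002,0.002,0.001],[0,0,0,-14,0,0,0],[0,0,0,-8,0,0,0],[0,0,0,0,0,0,0],[0,0,0,0,0,0,0]]' | tail -5; python3 -c "
from h import *
rep();yaw(92.15)"
```

```text
time: 13.87
tool_pos: [467.6, -193.0, 52.7]
ee_rot: [2.202, 0.042, -2.204]
ft_force: [-0.8, 1.3, -2.1]
width: 0.615
t 13.8667 tcp [ 467.6 -193.    52.7] rv [ 2.202  0.042 -2.204] F [-0.76  1.33 -2.09] w 0.615
tool x [-0.0011  0.0011 -1.    ] jaw axis deg -87.86 j6 0.92
turn needed rad (mod pi) 0.0003
```

```bash
for i in 1 2; do python3 -m handwheel '[[0,0.5,-0.5,-2,0,0,0]]' | egrep "pos|force";python3 -m handwheel '[[0,0,0,0,0,0,0]]' | egrep "pos|force"; done
```

```text
tool_pos: [468.1, -193.5, 50.7]
ft_force: [0.3, -0.2, -2.9]
tool_pos: [468.1, -193.5, 50.5]
ft_force: [-0.8, -0.2, -2.5]
tool_pos: [469.0, -194.2, 49.1]
ft_force: [-6.4, 5.0, 17.1]
tool_pos: [469.4, -194.5, 49.5]
ft_force: [-1.0, -1.0, -1.8]
```

Contact at z≈49 (brief +17 N), which matches the grip height. Release.

```bash
python3 -m handwheel '[[0,0,0,-0.7,0,0,0],[0.64,0,0,0,0,0,0],[0.66,0,0,0,0,0,0],[0.75,0,0,0,0,0,0],[1,0,0,0,0,0,0],[1,0,0,0,0,0,0],[1,0,0,0,0,0,0]]' | egrep "pos|force|width"; python3 -m handwheel '[[1,0,0,6,0,0,0],[1,0,0,15,0,0,0],[1,0,0,30,0,0,0],[1,0,0,15,0,0,0],[1,0,0,0,0,0,0]]' | tail -5;python3 - <<'E'
from h import *
rep();yaw(92.15)
E
```

```text
tool_pos: [471.7, -196.2, 51.4]
ft_force: [-0.4, 0.4, 0.2]
width: 0.906
time: 15.2
tool_pos: [470.3, -195.2, 119.8]
ee_rot: [2.204, 0.04, -2.2]
ft_force: [0.7, 0.1, -0.4]
width: 0.999
t 15.2 tcp [ 470.3 -195.2  119.8] rv [ 2.204  0.04  -2.2  ] F [ 0.7   0.07 -0.37] w 0.999
tool x [ 0.002  -0.0012 -1.    ] jaw axis deg -87.86 j6 0.92
turn needed rad (mod pi) 0.0002
```

```bash
python3 -m handwheel '[[1,25,2,0,0,0,0],[1,32,3,0,0,0,0],[1,25,2,0,0,0,0],[1,5,0,0,0,0,0],[1,0,0,0,0,0,0],[1,0,0,0,0,0,0]]' | tail -5
cat >> h.py <<'E'
def lids(exp):
    p=camera_params("wrist");im=read_camera("wrist");g=cv2.cvtColor(im,cv2.COLOR_RGB2GRAY)
    for X in exp:
        u=proj("wrist",[[*X,92]],p)[0]
        rpx=np.linalg.norm(proj("wrist",[[X[0],X[1]+29,92]],p)[0]-u)
        c=cv2.HoughCircles(g,cv2.HOUGH_GRADIENT,1,8,param1=80,param2=12,minRadius=int(rpx*.8),maxRadius=int(rpx*1.15))
        if c is None: print(X,"none");continue
        c=c[0];c=c[np.argsort(np.hypot(c[:,0]-u[0],c[:,1]-u[1]))][:3]
        print(X,"pred",u.round(),"r",rpx.round(1),"found",c.round().tolist(),bp("wrist",c[:,:2],92,p)[:,:2].round(1).tolist())
E
python3 - <<'E'
from h import *
rep();yaw(92.15);lids([(559,-188.5),(653,-185)]);print("to go",np.array([559,-188.5,45])-state()["tool_pos"])
E
```

```text
time: 15.7
tool_pos: [558.8, -187.6, 118.3]
ee_rot: [2.204, 0.038, -2.201]
ft_force: [0.1, 0.3, -0.5]
width: 1.002
t 15.7 tcp [ 558.8 -187.6  118.3] rv [ 2.204  0.038 -2.201] F [ 0.07  0.31 -0.51] w 1.002
tool x [ 0.0012 -0.0016 -1.    ] jaw axis deg -87.92 j6 1.02
turn needed rad (mod pi) 0.0013
(559, -188.5) pred [283. 237.] r 43.8 found [[280.0, 236.0, 43.0], [288.0, 240.0, 37.0], [280.0, 244.0, 37.0]] [[560.0, -186.7], [557.4, -191.5], [554.4, -186.3]]
(653, -185) pred [283.  86.] r 48.9 found [[282.0, 84.0, 48.0], [286.0, 94.0, 43.0], [274.0, 82.0, 40.0]] [[653.9, -184.6], [648.4, -186.6], [654.9, -179.8]]
to go [  0.62168451  -0.91265    -73.12824134]
```

Detections agree: middle (560,-187), far (654,-184.6). Descending on the middle tin.

```bash
python3 -m handwheel '[[1,0,0,-10,0.001,0.001,0],[1,0,0,-25,0,0,0],[1,-1,0,-25,0,0,0],[1,-1,0,-11,0,0,0],[1,0,0,0,0,0,0]]' | tail -5
python3 - <<'E'
from h import *
rep();yaw(92.15);print("to go",np.array([559.5,-187.5,45])-state()["tool_pos"])
E
```

```text
time: 16.17
tool_pos: [551.6, -188.1, 43.4]
ee_rot: [2.204, 0.036, -2.205]
ft_force: [-0.6, -0.0, 0.1]
width: 1.003
t 16.1667 tcp [ 551.6 -188.1   43.4] rv [ 2.204  0.036 -2.205] F [-0.6  -0.    0.11] w 1.003
tool x [-9.e-04 -6.e-04 -1.e+00] jaw axis deg -88.11 j6 1.02
turn needed rad (mod pi) 0.0045
to go [7.88952557 0.58313552 1.61095142]
```

```bash
python3 -m handwheel '[[1,7,0.5,1,0,0,0.004],[1,1,0,0,0,0,0],[1,0,0,0,0,0,0]]' | tail -5; python3 -c "
from h import *
rep();yaw(92.15)"
```

```text
time: 16.42
tool_pos: [559.3, -187.8, 44.9]
ee_rot: [2.201, 0.04, -2.205]
ft_force: [-0.4, 0.8, -0.2]
width: 1.003
t 16.4167 tcp [ 559.3 -187.8   44.9] rv [ 2.201  0.04  -2.205] F [-0.41  0.84 -0.18] w 1.003
tool x [-1.7e-03 -1.0e-04 -1.0e+00] jaw axis deg -87.92 j6 1.02
turn needed rad (mod pi) 0.0013
```

```bash
python3 -m handwheel '[[0.68,0,0,0,0,0,0],[0.68,0,0,0,0,0,0],[0.68,0,0,0,0,0,0],[0.62,0,0,0,0,0,0],[0.5,0,0,0,0,0,0],[0.2,0,0,0,0,0,0],[0,0,0,0,0,0,0],[0,0,0,0,0,0,0]]' | egrep "pos|force|width"
python3 -m handwheel '[[0,0,0,4,0,0,0],[0,0,0,8,0,0,0],[0,0,0,12,0,0,0],[0,0,0,14,0,0,0],[0,0,0,0,0,0,0],[0,0,0,0,0,0,0]]' | egrep "pos|force|width"
for i in 1 2 3 4 5; do python3 -m handwheel '[[0,0,0,0,0,0,0]]' | grep force; done; python3 -c "
from h import *
rep();yaw(92.15)"
```

```text
tool_pos: [562.4, -189.0, 49.4]
ft_force: [0.3, 0.1, 1.0]
width: 0.616
tool_pos: [559.2, -187.3, 87.6]
ft_force: [-0.0, 0.2, -4.2]
width: 0.614
ft_force: [0.1, 0.0, -4.2]
ft_force: [0.3, 0.0, -4.8]
ft_force: [-0.0, 0.5, -4.2]
ft_force: [0.2, 0.1, -3.1]
ft_force: [-0.5, -0.2, -3.6]
t 18.0 tcp [ 558.2 -186.8   86.1] rv [ 2.2    0.042 -2.207] F [-0.47 -0.22 -3.64] w 0.614
tool x [-0.0035  0.001  -1.    ] jaw axis deg -87.9 j6 1.02
turn needed rad (mod pi) 0.0008
```

About 4.0 N (≈0.41 kg), so this is very likely the full one. The task asks for each to be hefted, so I'll set it back, heft the third, then return.

```bash
python3 -m handwheel '[[0,1,-0.5,-8,-0.001,-0.003,0.001],[0,1,0,-14,0,0,0],[0,1,0,-8,0,0,0],[0,0,0,0,0,0,0],[0,0,0,0,0,0,0]]' | egrep "pos|force"; python3 -c "
from h import *
rep();yaw(92.15)"
```

```text
tool_pos: [560.7, -187.0, 52.5]
ft_force: [0.1, 0.6, -3.4]
t 18.4167 tcp [ 560.7 -187.    52.5] rv [ 2.201  0.043 -2.205] F [ 0.11  0.59 -3.37] w 0.613
tool x [-1.7e-03  8.0e-04 -1.0e+00] jaw axis deg -87.83 j6 1.02
turn needed rad (mod pi) -0.0003
```

```bash
python3 -m handwheel '[[0,-0.5,0,-2,0,0,0]]' | egrep "pos|force";python3 -m handwheel '[[0,0,0,-1.5,0,0,0]]' | egrep "pos|force"; python3 -m handwheel '[[0,0,0,0,0,0,0]]' | egrep "pos|force"
```

```text
tool_pos: [560.3, -187.1, 50.5]
ft_force: [-0.1, -0.3, -4.4]
tool_pos: [560.3, -187.1, 49.5]
ft_force: [-5.2, 2.2, 6.8]
tool_pos: [560.5, -187.2, 50.0]
ft_force: [-0.3, 0.1, -3.8]
```

Contact at 49.5 again. Release, lift, and go to the far tin (654,-184.6).

```bash
python3 -m handwheel '[[0,0,0,-0.8,0,0,0],[0.64,0,0,0,0,0,0],[0.66,0,0,0,0,0,0],[0.75,0,0,0,0,0,0],[1,0,0,0,0,0,0],[1,0,0,0,0,0,0],[1,0,0,0,0,0,0],[1,0,0,0,0,0,0]]' | egrep "pos|force|width"; python3 -m handwheel '[[1,0,0,6,0,0,0],[1,0,0,15,0,0,0],[1,0,0,30,0,0,0],[1,0,0,15,0,0,0],[1,25,0,0,0,0,0],[1,32,1,0,0,0,0],[1,27,1,0,0,0,0],[1,5,0,0,0,0,0],[1,0,0,0,0,0,0]]' | tail -5;python3 - <<'E'
from h import *
rep();yaw(92.15);lids([(654,-184.6)]);print("to go",np.array([654,-184.6,45])-state()["tool_pos"])
E
```

```text
tool_pos: [564.6, -189.6, 54.0]
ft_force: [0.3, -0.5, 0.5]
width: 0.976
time: 20.08
tool_pos: [655.4, -186.9, 126.7]
ee_rot: [2.209, 0.035, -2.191]
ft_force: [0.0, 0.4, 0.0]
width: 1.0
t 20.0833 tcp [ 655.4 -186.9  126.7] rv [ 2.209  0.035 -2.191] F [0.   0.38 0.01] w 1.0
tool x [ 0.0082 -0.0047 -1.    ] jaw axis deg -87.89 j6 1.09
turn needed rad (mod pi) 0.0007
(654, -184.6) pred [278. 236.] r 42.2 found [[274.0, 238.0, 38.0], [276.0, 228.0, 35.0], [286.0, 234.0, 34.0]] [[652.5, -181.4], [659.0, -183.3], [654.9, -189.6]]
to go [ -0.84959807   2.27764513 -81.57802378]
```

```bash
python3 -m handwheel '[[1,0,2,-12,0.005,0.008,0],[1,0,0,-25,0,0,0],[1,1,0,-22,0,0,0],[1,1,0,-12,0,0,0],[1,0,0,-5,0,0,0],[1,0,0,0,0,0,0]]' | tail -5
python3 - <<'E'
from h import *
rep();yaw(92.15);print("to go",np.array([654,-184.6,45])-state()["tool_pos"])
E
```

```text
time: 20.63
tool_pos: [650.3, -184.2, 45.3]
ee_rot: [2.199, 0.041, -2.212]
ft_force: [-0.1, 0.1, -0.1]
width: 1.0
t 20.6333 tcp [ 650.3 -184.2   45.3] rv [ 2.199  0.041 -2.212] F [-0.08  0.15 -0.07] w 1.0
tool x [-0.006   0.0029 -1.    ] jaw axis deg -88.02 j6 1.09
turn needed rad (mod pi) 0.003
to go [ 3.69327708 -0.44242352 -0.26644484]
```

```bash
python3 -m handwheel '[[1,4,0,0,-0.003,-0.006,0.003],[0.68,0,0,0,0,0,0],[0.68,0,0,0,0,0,0],[0.68,0,0,0,0,0,0],[0.62,0,0,0,0,0,0],[0.5,0,0,0,0,0,0],[0.2,0,0,0,0,0,0],[0,0,0,0,0,0,0],[0,0,0,0,0,0,0]]' | egrep "pos|force|width"
python3 -m handwheel '[[0,0,0,4,0,0,0],[0,0,0,8,0,0,0],[0,0,0,12,0,0,0],[0,0,0,14,0,0,0],[0,0,0,0,0,0,0],[0,0,0,0,0,0,0]]' | egrep "pos|force|width"
for i in 1 2 3 4 5; do python3 -m handwheel '[[0,0,0,0,0,0,0]]' | grep force; done; python3 -c "
from h import *
rep();yaw(92.15)"
```

```text
tool_pos: [656.5, -185.3, 50.0]
ft_force: [0.1, 1.0, -1.2]
width: 0.616
tool_pos: [656.0, -185.1, 92.0]
ft_force: [-0.5, 0.0, -2.2]
width: 0.613
ft_force: [-0.4, 0.4, -1.6]
ft_force: [0.3, 0.1, -0.9]
ft_force: [-0.8, -0.0, -2.1]
ft_force: [0.3, -0.5, -1.3]
ft_force: [0.8, -0.2, -1.7]
t 22.3 tcp [ 656.  -185.1   92.3] rv [ 2.208  0.038 -2.194] F [ 0.77 -0.2  -1.71] w 0.612
tool x [ 0.006  -0.0029 -1.    ] jaw axis deg -87.85 j6 1.09
turn needed rad (mod pi) -0.0
```

About 1.6 N, so light. Near 2.75, middle 4.0, far 1.6: the middle tin is the full one. Setting the far one back.

```bash
python3 -m handwheel '[[0,-0.5,0.3,-8,0.003,0.006,0],[0,0,0,-14,0,0,0],[0,0,0,-12,0,0,0],[0,0,0,-2,0,0,0],[0,0,0,0,0,0,0],[0,0,0,0,0,0,0]]' | egrep "pos|force"; python3 -c "
from h import *
rep();yaw(92.15)"
```

```text
tool_pos: [654.0, -184.1, 50.0]
ft_force: [-2.6, -0.1, 7.3]
t 22.8 tcp [ 654.  -184.1   50. ] rv [ 2.199  0.044 -2.209] F [-2.57 -0.08  7.27] w 0.616
tool x [-0.0045  0.0023 -1.    ] jaw axis deg -87.85 j6 1.09
turn needed rad (mod pi) 0.0
```

```bash
python3 -m handwheel '[[0.64,0,0,0,0,0,0],[0.66,0,0,0,0,0,0],[0.75,0,0,0,0,0,0],[1,0,0,0,0,0,0],[1,0,0,0,0,0,0],[1,0,0,0,0,0,0],[1,0,0,0,0,0,0]]' | egrep "pos|force|width"; python3 -m handwheel '[[1,0,0,6,0,0,0],[1,0,0,15,0,0,0],[1,0,0,30,0,0,0],[1,0,0,15,0,0,0],[1,-25,0,0,0,0,0],[1,-32,-1,0,0,0,0],[1,-27,-1,0,0,0,0],[1,-5,0,0,0,0,0],[1,0,0,0,0,0,0]]' | tail -5;python3 - <<'E'
from h import *
rep();yaw(92.15);lids([(560,-187.2),(654,-184.6)]);print("to go",np.array([560,-187.2,45])-state()["tool_pos"])
E
```

```text
tool_pos: [655.7, -184.9, 52.4]
ft_force: [-0.5, 0.6, -0.4]
width: 0.973
time: 24.13
tool_pos: [566.6, -187.7, 131.8]
ee_rot: [2.209, 0.037, -2.19]
ft_force: [0.3, 0.4, 0.0]
width: 1.005
t 24.1333 tcp [ 566.6 -187.7  131.8] rv [ 2.209  0.037 -2.19 ] F [0.29 0.41 0.01] w 1.005
tool x [ 0.0091 -0.0048 -0.9999] jaw axis deg -87.79 j6 1.02
turn needed rad (mod pi) -0.0011
(560, -187.2) pred [280. 240.] r 41.1 found [[280.0, 240.0, 36.0], [286.0, 234.0, 34.0], [276.0, 248.0, 34.0]] [[559.9, -187.2], [564.5, -191.3], [554.6, -183.9]]
(654, -184.6) pred [282. 101.] r 45.3 found [[286.0, 104.0, 38.0], [276.0, 102.0, 39.0], [284.0, 94.0, 37.0]] [[652.5, -187.6], [652.8, -180.5], [658.5, -186.0]]
to go [ -7.28289332   0.62992067 -86.93208257]
```

```bash
python3 -m handwheel '[[1,-4,1,-12,0.005,0.009,0],[1,0,0,-25,0,0,0],[1,0,0,-22,0,0,0],[1,0,0,-12,0,0,0],[1,0,0,-5,0,0,0],[1,0,0,0,0,0,0]]' | tail -5
python3 - <<'E'
from h import *
rep();yaw(92.15);print("to go",np.array([560,-187.2,45])-state()["tool_pos"])
E
```

```text
time: 24.68
tool_pos: [568.7, -187.3, 53.0]
ee_rot: [2.205, 0.044, -2.195]
ft_force: [0.1, 0.0, -0.6]
width: 0.999
t 24.6833 tcp [ 568.7 -187.3   53. ] rv [ 2.205  0.044 -2.195] F [ 0.05  0.05 -0.62] w 0.999
tool x [ 0.0042 -0.0013 -1.    ] jaw axis deg -87.66 j6 1.02
turn needed rad (mod pi) -0.0034
to go [-8.71448545  0.10117983 -7.98018022]
```

```bash
python3 -m handwheel '[[1,-8,0,-8,0.001,0.004,-0.003],[1,-1,0,0,0,0,0],[1,0,0,0,0,0,0]]' | tail -5; python3 -c "
from h import *
rep();yaw(92.15)"
```

```text
time: 24.93
tool_pos: [560.2, -187.5, 44.8]
ee_rot: [2.202, 0.042, -2.201]
ft_force: [-0.8, 0.1, 0.3]
width: 1.002
t 24.9333 tcp [ 560.2 -187.5   44.8] rv [ 2.202  0.042 -2.201] F [-0.76  0.06  0.31] w 1.002
tool x [ 6.e-04 -5.e-04 -1.e+00] jaw axis deg -87.8 j6 1.02
turn needed rad (mod pi) -0.0009
```

```bash
python3 -m handwheel '[[0.68,0,0,0,0,0,0],[0.68,0,0,0,0,0,0],[0.68,0,0,0,0,0,0],[0.62,0,0,0,0,0,0],[0.5,0,0,0,0,0,0],[0.2,0,0,0,0,0,0],[0,0,0,0,0,0,0],[0,0,0,0,0,0,0]]' | egrep "pos|force|width"
python3 -m handwheel '[[0,0,0,4,0,0,0],[0,0,0,8,0,0,0],[0,0,0,15,0,0,0],[0,0,0,25,0,0,0],[0,0,0,30,0,0,0],[0,0,0,30,0,0,0],[0,0,0,25,0,0,0],[0,0,0,15,0,0,0],[0,0,0,5,0,0,0],[0,0,0,0,0,0,0],[0,0,0,0,0,0,0]]' | egrep "pos|force|width"
for i in 1 2 3 ; do python3 -m handwheel '[[0,0,0,0,0,0,0]]' | grep force; done
python3 - <<'E'
from h import *
rep();yaw(92.15)
im=read_camera("scene");cv2.imwrite("pics/s4.png",cv2.resize(im[20:320,130:450,::-1],None,fx=2,fy=2,interpolation=cv2.INTER_CUBIC))
E
```

```text
tool_pos: [562.0, -188.4, 48.2]
ft_force: [-0.1, 0.1, -0.7]
width: 0.61
tool_pos: [554.0, -184.1, 207.8]
ft_force: [-0.1, 0.2, -4.5]
width: 0.616
ft_force: [-0.3, -0.3, -3.9]
ft_force: [0.2, -0.2, -4.5]
ft_force: [0.3, -0.2, -4.6]
t 26.7667 tcp [ 552.  -183.   203.4] rv [ 2.19   0.051 -2.222] F [ 0.3  -0.24 -4.56] w 0.612
tool x [-0.0147  0.0083 -0.9999] jaw axis deg -87.83 j6 1.02
turn needed rad (mod pi) -0.0004
```

View pics/s4.png

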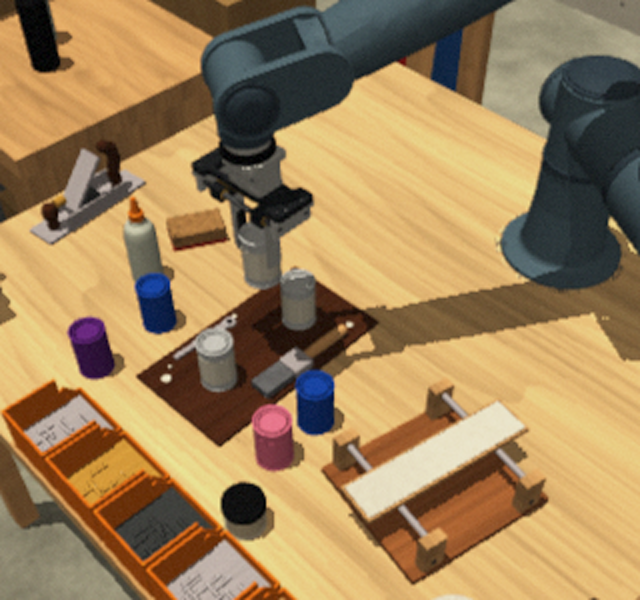

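Scene view: the full tin hangs upright in the jaws at (262,255). The other two stand in place at (298,298) and (216,360), and the panel lies across both rods at (437,460). Straighten the 1° tilt, let it settle, hand in.

```bash
python3 -m handwheel '[[0,0,0,3,-0.008,-0.014,0],[0,0,0,0,0,0,0],[0,0,0,0,0,0,0],[0,0,0,0,0,0,0]]' | egrep "pos|force|width"
python3 - <<'E'
from h import *
yaw();read_camera("scene");rep();yaw();print(np.abs(state()["qvel"]).max())
lo=state()["tool_pos"][2]-43;print("tin bottom approx",lo)
if lo>135: r.sign_off();print("signed off")
E
```

```text
tool_pos: [550.7, -182.3, 203.9]
ft_force: [0.5, 0.1, -4.4]
width: 0.615
tool x [-0.0037  0.0019 -1.    ] jaw axis deg -87.83 j6 1.02
t 27.2 tcp [ 550.7 -182.3  203.9] rv [ 2.199  0.044 -2.207] F [ 0.39 -0.03 -3.43] w 0.617
tool x [-0.0037  0.002  -1.    ] jaw axis deg -87.83 j6 1.02
0.003564318507881751
tin bottom approx 160.92698379178128
the job is handed in; nothing more can be done
signed off
```

I did the whole job in order and handed it in at 27.2 s.

- **Drawer front:** I lifted it by its long edges and laid it across both rods of the drying stand. The overhead picture afterwards puts it at -10.3°, against about -10.1° for the stand. It is within about 2 mm of centre, and the last scene picture shows it still lying there. I saw nothing touch the primed face.
- **Tins:** I hefted all three from the near end. They read about 2.75 N, 4.0 N and 1.6 N, so the middle tin is the full one. The two lighter tins were set back upright, and the last scene picture shows both standing in their places.
- **Finish:** The gripper holds the middle tin upright, about 0.2° off vertical and still. Its underside is about 160 mm above the bench.

**Where checks were weak or disagreed:**
- The near tin's 2.75 N (about 0.28 kg) is a little above the stated 0.25 kg limit for the part-used tins. That is within the force noise and well below the middle tin.
- I also set the full tin back down for a moment, so that the third could be hefted before the final lift.
- Setting the panel and tins down gave short contact bumps of about 7 to 21 N.
- After I set the far tin back, circle detection in the wrist camera picture was too noisy to measure its position to better than a few millimetres.

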